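Hold a colour fan just above the fresh teal test panel

TASK

Check the colour of the freshly painted teal test panel: pick up the rainbow colour fan, carry it over the tray of tins, pot and pen cup, and finish holding it still, level and about 15 mm above the teal panel, centred on it and with its long side along the panel's long side (either way round). The paint marks easily, so nothing may ever touch either test panel, and the things on the tray must be left standing where they are. Do not put the fan down: the program ends while the gripper still holds it there.

Things in the scene. Friction and masses are not known exactly. Their poses are not given: they have to be found in the camera images.
- rainbow_fan: the loose colour fan with rainbow-coloured stripes on top, a flat bar 182 mm long (its x), 53 mm wide (its y) and 19 mm thick (its z, up), about 0.11 kg, closed; it lies flat on the worktop to the right of the tray. Origin: centre of its underside. Easily grasped from above across its 53 mm width near the middle
- fan_underside (a point): the centre of the rainbow fan's underside (same point and axes as its body)
- teal_panel: fixed test panel with a teal (blue-green) painted strip: a white board 210 mm long (its x) and 76 mm wide (its y) lying level on low wooden feet, top 45 mm above the worktop; to the left of the tray; the teal and the ochre panel may have changed places. Origin: under its centre, on the worktop. Nothing may touch it
- teal_panel_face (a point): the centre of the teal panel's painted upper face, 45 mm above the worktop; x along the panel's length, z up
- ochre_panel: the other fixed test panel, the same but painted ochre yellow; origin under its centre, on the worktop. Nothing may touch it
- tray: fixed shallow grey tray, 340 mm long (its x, roughly away from the robot), 90 mm wide (its y), rim 14 mm high, floor 4 mm thick, standing between the fan (right) and the panels (left). On it stand, in a row in any order, the two tins, the pot and the pen cup. Origin: centre of its underside. The fan's centre must pass above it
- green_tin: loose green paint tin, 68 mm diameter, 62 mm tall, in the row on the tray; origin: centre of its underside
- red_tin: loose red paint tin, 60 mm diameter, 55 mm tall, in the row on the tray; origin: centre of its underside
- orange_pot: loose orange tester pot with a dark lid, 49 mm diameter, 60 mm tall, in the row on the tray; origin: centre of its underside
- pen_cup: loose dark pen cup, 66 mm diameter, with its pens 162 mm tall (the tallest thing on the way), in the row on the tray; origin: centre of its underside
Mind the look-alikes: they are no part of the job. Leave any blue look-alike of the rainbow_fan alone. What is shaped like the red_tin but purple is not meant.

How it is judged:
By the outcome, as a careful person would: the job done as asked, in the order asked, and still so for the second after the job is handed in, while the arm keeps its last pose, push and grip.
It also fails if it takes over 48 s, if anything falls off the work surface, if the arm or the gripper's body presses on something with over 40 N, if the wrist force passes 120 N, or if a joint passes its speed limit or range.

ROBOT

A 7-joint arm with a two-finger parallel gripper is mounted at the origin on the work surface; the furniture and walls round the work are solid. World frame = base frame: x ahead of the robot, y to its left, z up, the work surface at z = 0. Lengths are in m, angles in rad, forces in N, time in s.
With the tool pointing down it reaches from about 0.425 to 0.875 m from the base axis. Payload 4.7 kg.
Tool frame: the origin (TCP) lies midway between the tips of the shut fingers; the grasp point (between the pads) lies 19 mm behind it; z points along the fingers, y is the line along which they close (so a half turn about z gives the same grasp; the last joint's range is limited). The gripper opens to 87 mm and grips with 3 to 60 N. Pads are 19 mm wide; open, the fingers measure 117 mm over their backs; the gripper's body (75 mm by 190 mm) begins 51 mm behind the grasp point.
Start: joints at [-1.115, 0.321, -0.07, 1.45, 0.023, 1.371, -0.057], TCP at [0.278, 0.588, 0.223] pointing down, gripper open.
Joint ranges: [-2.86, 2.86], [-0.3, 2.09], [-1.38, 1.24], [0.06, 2.45], [-1.56, 4.7], [0.09, 2.05], [-2.69, 2.69]. Speed limits (rad/s): [2.57, 2.57, 3.14, 3.14, 3.14, 3.14, 3.14].

INTERFACE

Orientations are given as a rotation vector (axis times angle).
In Python, from bench import ctrl, get_image, calibration gives the robot as it stands.
- The arm moves only by the tool apply_moves, never from a script. Its arguments are lists of equal length, an entry for each row: "dp": the shift along the tool's x, y, z in m, a list of three; "twist": the turn, a rotation vector about the tool's x, y, z in rad, a list of three; "fingers": the closure, from 0 (fully open) to 1 (shut). In form: {"dp": [[dx, dy, dz], ...], "twist": [[ax, ay, az], ...], "fingers": [fingers, ...]}. A call has 1 to 10 rows; each row shifts and turns the commanded pose from where the row before left it, along the tool's axes as they then stand; what a row does not reach is not made up. A row lasts 1/10 s, in which the tool goes at most 50 mm and 8.59 degrees, less where a joint would pass 70% of its speed; a pose out of reach is approached as far as the arm can. A call is refused whole if a number of a shift passes 0.05 or a number of a turn 0.15, either way. A call with a gripper value outside its range is refused whole. The fingers move at their own pace and stop on an object; "newtons" is the grip in N (left out, the last holds). Time passes only in rows, so rows that do not move let the fingers close. It gives the time, the measured TCP pose, the force, the opening and the grip force at its end, in the units of the state.
- ctrl.get_state(): the state, without advancing time (a new reading comes with each control period).
- get_image(name): name is "side" or "top" or "wrist"; returns the picture (420x560x3 uint8, red, green, blue); there is no depth.
- calibration(name): a dict with "fx", "fy", "cx", "cy" (pixels), "eye" and "attitude" of the camera in the world; the wrist camera has in their place "hand_eye" (4x4, takes a point from camera to tool coordinates, whose origin is the TCP and whose axes are the flange's). Camera axes: x right, y up, looking along -z (the intrinsics and any distortion apply to the point x, -y, -z); pixel columns grow to the right and rows downward; lengths in m; the calibration is good to about 2 mm. A picture is of the moment at which its call begins: read the wrist's pose just before it. calibration takes no time and is no camera call.
- ctrl.close_job(): hands the job in; it is judged then, once.
The state is a dict: "time": time; "joint_positions": joint angles; "qd": joint speeds; "joint_torque": joint torques, N m; "position": TCP position; "tool_rot": TCP orientation; "ft_force": force on the tool from outside, world axes, zero at the start; "torque": the same for the moment, N m; "grip_width": opening from 0.0 (shut) to 1.0 (fully open); "grip_force": force on a finger pad.
Only numpy, scipy, OpenCV 4.12 (cv2) and the standard library are available. Lean on these libraries where they do the work, as an engineer would, in place of code of your own. Each camera call takes 0.05 s, during which the arm holds its last target. There are 200 camera calls.

## Working session

There is one attempt and no reset: what is moved stays moved. The work goes in short steps, Python scripts to look and compute and a tool call to move; the robot and the scene stay as the last step left them, time stands still between calls to the robot, and variables do not carry over. Pictures are saved under pics/ and viewed, at most 10 in all, crops included, and the job is handed in when it is done.

Besides the shell and the picture viewer there is one more tool, called after "Request:" as name(argument=value, ...) on one line, values as JSON. apply_moves: Moves the arm, as the interface text tells. Its arguments: {"type":"object","properties":{"dp":{"type":"array"},"twist":{"type":"array"},"fingers":{"type":"array"},"newtons":{"type":"number"}},"required":["dp","twist","fingers"]}

```bash
mkdir -p pics
python3 - <<'E'
from bench import ctrl,get_image,calibration
import cv2
for n in("top","side"):
    cv2.imwrite(f"pics/{n}1.png",get_image(n)[:,:,::-1]); print(n,calibration(n))
print(calibration("wrist")); s=ctrl.get_state(); print(s["time"],s["position"],s["tool_rot"])
E
```

```text
top {'fx': 505.9423655153883, 'fy': 505.9423655153883, 'cx': 281.55196349858795, 'cy': 210.05053346982325, 'eye': array([ 0.40736976, -0.01888003,  1.56109801]), 'attitude': array([ 0.04806606, -0.0297256 , -1.55728437])}
side {'fx': 419.3597618187699, 'fy': 419.3597618187699, 'cx': 284.0444811804745, 'cy': 205.20684321872645, 'eye': array([ 0.09923516, -0.98545169,  0.70963032]), 'attitude': array([ 1.00434518, -0.20170725, -0.34904824])}
{'fx': 338.076556839148, 'fy': 338.076556839148, 'cx': 273.82129267670206, 'cy': 209.53413297046762, 'hand_eye': array([[-7.08389556e-04,  9.57792924e-01,  2.87458194e-01,
         7.98063125e-02],
       [ 9.99999256e-01,  9.63951977e-04, -7.47508190e-04,
        -3.27869791e-04],
       [-9.93053949e-04,  2.87457450e-01, -9.57792894e-01,
        -1.63084308e-01],
       [ 0.00000000e+00,  0.00000000e+00,  0.00000000e+00,
         1.00000000e+00]])}
0.1 [0.27772616 0.58711359 0.22156484] [-6.88174461e-01 -3.06499443e+00  2.73516321e-03]
```

View pics/top1.png

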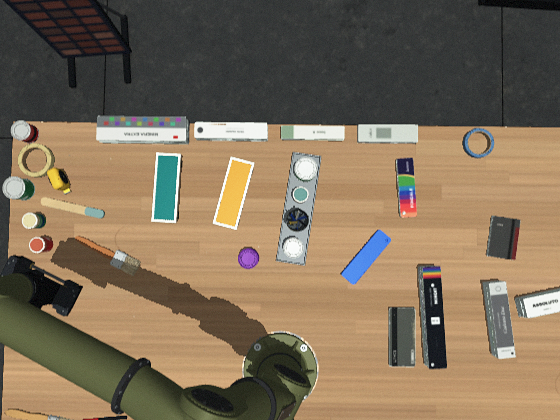

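View pics/side1.png

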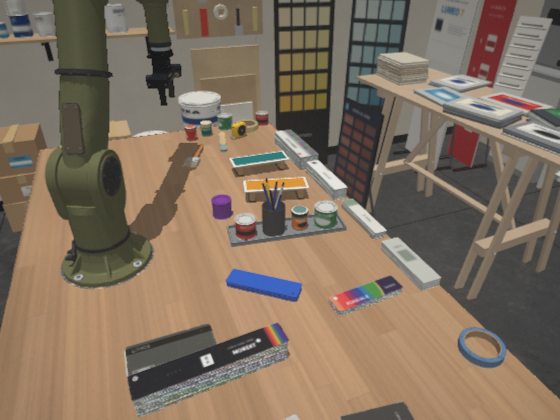

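The top view shows the teal panel around (166,187), ochre (233,193), tray (298,208) with the cup at (296,219), the rainbow fan at (406,187) and the blue look-alike at (366,256). The side view agrees. I'll enlarge the top view.

```bash
python3 - <<'E'
import cv2
im=cv2.imread("pics/top1.png")
a=cv2.resize(im[145:229,140:200],None,fx=6,fy=6,interpolation=cv2.INTER_CUBIC)
b=cv2.resize(im[145:229,380:440],None,fx=6,fy=6,interpolation=cv2.INTER_CUBIC)
c=cv2.hconcat([a,b])
for i in range(0,84,10): cv2.putText(c,str(145+i),(0,i*6+4),0,.35,(0,0,255),1); cv2.line(c,(25,i*6),(35,i*6),(0,0,255),1)
cv2.imwrite("pics/crop1.png",c)
E
cat > h.py <<'E'
import numpy as np
from bench import ctrl,get_image,calibration
from scipy.spatial.transform import Rotation as R
def pix(n,uv,z):
    c=calibration(n)
    if n=="wrist":
        s=ctrl.get_state(); T=np.eye(4);T[:3,:3]=R.from_rotvec(s["tool_rot"]).as_matrix();T[:3,3]=s["position"]
        T=T@c["hand_eye"]; M=T[:3,:3]; e=T[:3,3]
    else: M=R.from_rotvec(c["attitude"]).as_matrix(); e=c["eye"]
    uv=np.atleast_2d(uv).astype(float)
    d=np.c_[(uv[:,0]-c["cx"])/c["fx"],-(uv[:,1]-c["cy"])/c["fy"],-np.ones(len(uv))]@M.T
    return e+d*((z-e[2])/d[:,2])[:,None]
E
python3 - <<'E'
from h import *
np.set_printoptions(precision=4,suppress=True)
print(calibration("top").keys())
print("fan",pix("top",[(397,158),(412,157),(417,215),(402,217)],.019))
print("teal",pix("top",[(156,153),(181,153),(177,222),(152,221)],.045))
print("ochre",pix("top",[(230,157),(254,162),(237,229),(214,224)],.045))
print("tray",pix("top",[(292,153),(320,155),(304,265),(276,261)],.014))
print("cup",pix("top",[(296,219)],.1))
print("blue",pix("top",[(366,256)],.019))
E
```

```text
dict_keys(['fx', 'fy', 'cx', 'cy', 'eye', 'attitude'])
fan [[ 0.6478 -0.3514  0.019 ]
 [ 0.6514 -0.3972  0.019 ]
 [ 0.4741 -0.4124  0.019 ]
 [ 0.4674 -0.367   0.019 ]]
teal [[0.6505 0.3816 0.045 ]
 [0.6514 0.3058 0.045 ]
 [0.4426 0.313  0.045 ]
 [0.4446 0.3883 0.045 ]]
ochre [[0.6409 0.1572 0.045 ]
 [0.6266 0.0844 0.045 ]
 [0.4239 0.1322 0.045 ]
 [0.438  0.2015 0.045 ]]
tray [[ 0.6603 -0.0301  0.014 ]
 [ 0.6551 -0.1162  0.014 ]
 [ 0.3175 -0.0708  0.014 ]
 [ 0.3284  0.0146  0.014 ]]
cup [[ 0.4545 -0.0434  0.1   ]]
blue [[ 0.3476 -0.2583  0.019 ]]
```

View pics/crop1.png

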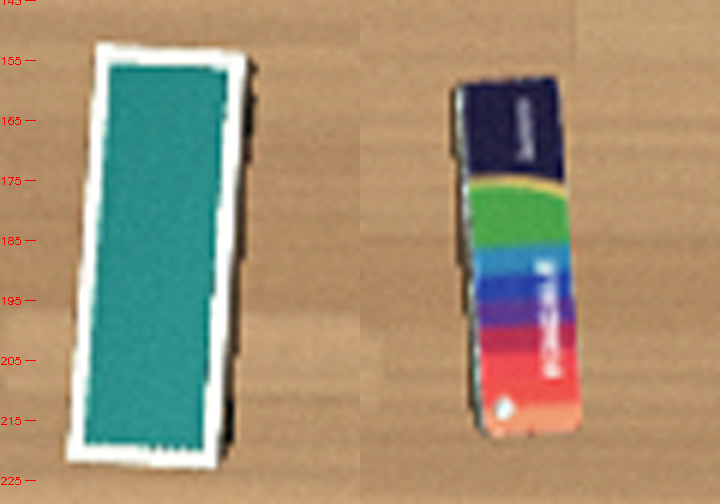

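Run:
```python
from h import *
np.set_printoptions(precision=4,suppress=True)
F=pix("top",[(396.8,159.3),(412.7,157.8),(416.8,216.7),(401.2,217.8)],.019)
T=pix("top",[(156.0,152.3),(181.2,153.7),(176.2,223),(151.2,221.7)],.045)
for n,P in(("fan",F),("teal",T)):
    d=(P[0]+P[1]-P[2]-P[3])/2; w=(P[0]+P[3]-P[1]-P[2])/2
    print(n,P.mean(0),np.degrees(np.arctan2(d[1],d[0])),np.linalg.norm(d),np.linalg.norm(w),"yaw w",np.degrees(np.arctan2(w[1],w[0])))
s=ctrl.get_state(); M=R.from_rotvec(s["tool_rot"]).as_matrix(); print(M); print(np.degrees(np.arctan2(M[1,0],M[0,0])))
for tgt in [(.5,.3,.25),(.56,-.05,.25),(.5602,-.382,.2)]: print(M.T@(np.array(tgt)-s["position"]))
```

```text
fan [ 0.5566 -0.3816  0.019 ] 4.184769071527951 0.1799787615195037 0.04811625152753373 yaw w 95.4550507516038
teal [0.546  0.3482 0.045 ] -2.6210909985707875 0.21016276658367064 0.07603969951032569 yaw w 87.62774108024385
[[-0.904   0.4275 -0.0007]
 [ 0.4275  0.904  -0.0016]
 [-0.0001 -0.0018 -1.    ]]
154.6908170560961
[-0.3237 -0.1646 -0.0281]
[-0.5276 -0.4553 -0.0276]
[-0.6697 -0.7553  0.023 ]
```

Request:
apply_moves(dp=[[0, 0, -0.007], [0, 0, -0.007], [0, 0, -0.007], [0, 0, -0.007], [-0.02, -0.03, 0], [-0.02, -0.03, 0], [-0.02, -0.03, 0], [-0.02, -0.03, 0], [-0.02, -0.03, 0], [-0.02, -0.03, 0]], twist=[[0, 0, -0.129], [0, 0, -0.129], [0, 0, -0.129], [0, 0, -0.129], [0, 0, 0], [0, 0, 0], [0, 0, 0], [0, 0, 0], [0, 0, 0], [0, 0, 0]], fingers=[0, 0, 0, 0, 0, 0, 0, 0, 0, 0])

```text
time: 1.1
position: [0.4115, 0.4155, 0.2501]
tool_rot: [0.117, -3.139, 0.001]
ft_force: [-0.9, -0.9, 0.4]
grip_width: 0.999
grip_force: 0.0
```

Request:
apply_moves(dp=[[-0.02, -0.03, 0], [-0.02, -0.03, 0], [-0.02, -0.03, 0], [-0.02, -0.03, 0], [0, -0.034, 0], [0, -0.034, 0], [0, -0.034, 0], [0, -0.034, 0], [0, -0.034, 0], [0, -0.034, 0]], twist=[[0, 0, 0], [0, 0, 0], [0, 0, 0], [0, 0, 0], [0, 0, 0], [0, 0, 0], [0, 0, 0], [0, 0, 0], [0, 0, 0], [0, 0, 0]], fingers=[0, 0, 0, 0, 0, 0, 0, 0, 0, 0])

```text
time: 2.1
position: [0.5144, 0.0983, 0.2502]
tool_rot: [0.117, -3.139, 0.0]
ft_force: [0.8, -0.2, -0.7]
grip_width: 1.002
grip_force: 0.0
```

Request:
apply_moves(dp=[[0, -0.034, 0], [0, -0.034, 0], [0, -0.034, 0], [0, -0.034, 0], [0, -0.034, 0], [0, -0.034, 0], [0, -0.034, 0], [0, -0.034, 0], [0, -0.034, 0], [0, -0.034, 0]], twist=[[0, 0, 0], [0, 0, 0], [0, 0, 0], [0, 0, 0], [0, 0, 0], [0, 0, 0], [0, 0, 0], [0, 0, 0], [0, 0, 0], [0, 0, 0]], fingers=[0, 0, 0, 0, 0, 0, 0, 0, 0, 0])

```text
time: 3.1
position: [0.5397, -0.2404, 0.2502]
tool_rot: [0.117, -3.139, -0.001]
ft_force: [-0.2, 1.1, 0.6]
grip_width: 1.002
grip_force: 0.0
```

Request:
apply_moves(dp=[[0, -0.034, 0], [0, -0.034, 0], [0, -0.034, 0], [-0.01, -0.034, 0], [0, 0, 0]], twist=[[0, 0, 0], [0, 0, 0], [0, 0, 0], [0, 0, 0], [0, 0, 0]], fingers=[0, 0, 0, 0, 0])

```text
time: 3.6
position: [0.5586, -0.3791, 0.2487]
tool_rot: [0.107, -3.136, 0.005]
ft_force: [-0.5, -0.8, 0.6]
grip_width: 1.0
grip_force: 0.0
```

Run:
```python
from h import *
import cv2
s=ctrl.get_state(); print(s["time"],s["position"],s["tool_rot"],s["joint_positions"])
cv2.imwrite("pics/w1.png",get_image("wrist")[:,:,::-1])
```

```text
3.6 [ 0.55856559 -0.37912896  0.24874291] [ 0.107297   -3.13642391  0.00460362] [ 0.12556091  0.40294912  0.59255331  1.36057266 -0.21814724  1.44477479
  2.34725436]
```

View pics/w1.png

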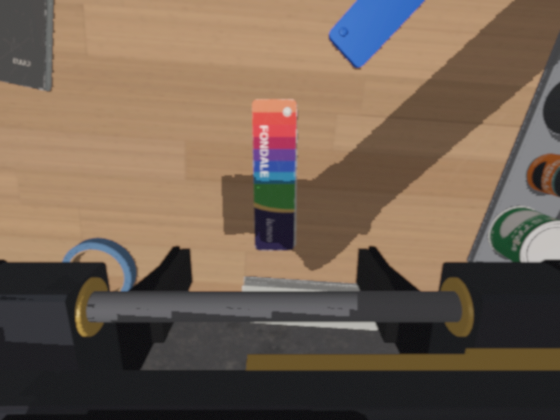

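The wrist view shows the fan centred near (275,175), with its corners at about (253,100), (296,99), (294,250) and (255,250).

Run:
```python
from h import *
np.set_printoptions(precision=4,suppress=True)
P=pix("wrist",[(253,100),(296.5,99.5),(294.5,249.5),(255,249.5)],.019)
d=(P[2]+P[3]-P[0]-P[1])/2; w=(P[0]+P[3]-P[1]-P[2])/2
print(P,P.mean(0),np.degrees(np.arctan2(d[1],d[0])),np.linalg.norm(d),np.linalg.norm(w),np.degrees(np.arctan2(w[1],w[0])))
s=ctrl.get_state(); M=R.from_rotvec(s["tool_rot"]).as_matrix(); print(M)
print(M.T@(np.r_[P.mean(0)[:2],.004]-s["position"]))
```

```text
[[ 0.4718 -0.4052  0.019 ]
 [ 0.468  -0.3572  0.019 ]
 [ 0.647  -0.3438  0.019 ]
 [ 0.6504 -0.3933  0.019 ]] [ 0.5593 -0.3749  0.019 ] 4.04591087182213 0.17923484325441952 0.04891988941160288 -85.70431630843359
[[-0.9975 -0.0705 -0.0029]
 [-0.0705  0.9975 -0.0005]
 [ 0.0029 -0.0003 -1.    ]]
[-0.0012  0.0015  0.245 ]
```

Request:
apply_moves(dp=[[0, 0.001, 0.03], [0, 0, 0.03], [0, 0, 0.03], [0, 0, 0.03], [0, 0, 0.03], [0, 0, 0.03], [0, 0, 0.02], [0, 0, 0.015], [0, 0, 0.005], [0, 0, 0]], twist=[[0, 0, 0], [0, 0, 0], [0, 0, 0], [0, 0, 0], [0, 0, 0], [0, 0, 0], [0, 0, 0], [0, 0, 0], [0, 0, 0], [0, 0, 0]], fingers=[0, 0, 0, 0, 0, 0, 0, 0, 0, 0])

```text
time: 4.65
position: [0.56, -0.3723, 0.0303]
tool_rot: [0.118, -3.139, -0.001]
ft_force: [1.0, 0.2, 1.1]
grip_width: 1.001
grip_force: 0.0
```

Request:
apply_moves(dp=[[0.002, -0.005, 0.006], [0, 0, 0.01], [0, 0, 0.007], [0, 0, 0.003], [0, 0, 0]], twist=[[0, 0, 0], [0, 0, 0], [0, 0, 0], [0, 0, 0], [0, 0, 0]], fingers=[0, 0, 0, 0, 0])

```text
time: 5.15
position: [0.558, -0.3779, 0.0037]
tool_rot: [0.117, -3.138, -0.001]
ft_force: [-0.0, 0.8, -0.1]
grip_width: 0.998
grip_force: 0.0
```

Run:
```python
from h import *
import cv2
s=ctrl.get_state(); print(s["time"],s["position"],s["tool_rot"],s["ft_force"])
cv2.imwrite("pics/w2.png",get_image("wrist")[:,:,::-1])
```

```text
5.15 [ 0.55795539 -0.37785154  0.00372039] [ 1.16529306e-01 -3.13837913e+00 -1.36933106e-03] [-0.02324865  0.75236606 -0.14250344]
```

View pics/w2.png

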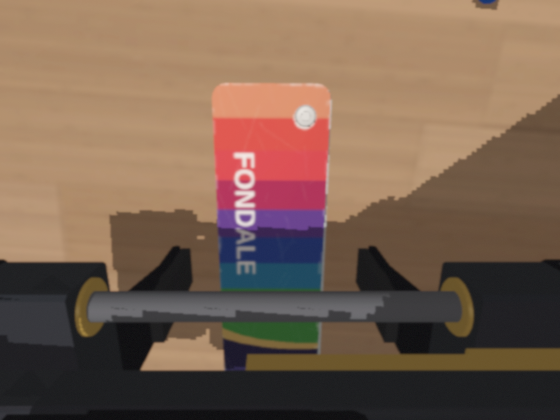

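The fan is centred between the fingers, spanning columns 218–328, and its end edge is at row 84. Closing the gripper now.

Request:
apply_moves(dp=[[0, 0, 0], [0, 0, 0], [0, 0, 0], [0, 0, 0], [0, 0, 0], [0, 0, 0], [0, 0, 0], [0, 0, 0]], twist=[[0, 0, 0], [0, 0, 0], [0, 0, 0], [0, 0, 0], [0, 0, 0], [0, 0, 0], [0, 0, 0], [0, 0, 0]], fingers=[1, 1, 1, 1, 1, 1, 1, 1], newtons=30)

```text
time: 6.0
position: [0.5585, -0.3784, 0.0047]
tool_rot: [-0.117, 3.139, -0.0]
ft_force: [-0.9, -0.0, 1.7]
grip_width: 0.606
grip_force: 30.0
```

Run:
```python
from h import *
np.set_printoptions(precision=4,suppress=True)
s=ctrl.get_state(); M=R.from_rotvec(s["tool_rot"]).as_matrix()
print(s["grip_width"]*.087,s["grip_force"],s["position"])
print((pix("wrist",[(230,84),(272,84),(315,84),(218,180),(326,180)],.019)-s["position"])@M)
```

```text
0.052686091360106733 29.99769240617752 [ 0.5585 -0.3784  0.0047]
[[ 0.0894 -0.018  -0.0143]
 [ 0.0893 -0.0006 -0.0143]
 [ 0.0893  0.0172 -0.0143]
 [ 0.049  -0.0249 -0.0143]
 [ 0.0489  0.0235 -0.0143]]
```

Request:
apply_moves(dp=[[0, 0, -0.005], [0, 0, -0.01], [0, 0, -0.02], [0, 0, -0.03], [0, 0, -0.035], [0, 0, -0.035], [0, 0, -0.035], [0, 0, -0.035], [0, 0, -0.03], [0, 0, -0.015]], twist=[[0, 0, 0], [0, 0, 0], [0, 0, 0], [0, 0, 0], [0, 0, 0], [0, 0, 0], [0, 0, 0], [0, 0, 0], [0, 0, 0], [0, 0, 0]], fingers=[1, 1, 1, 1, 1, 1, 1, 1, 1, 1])

```text
time: 7.0
position: [0.559, -0.3792, 0.2588]
tool_rot: [-0.116, 3.135, -0.004]
ft_force: [-0.2, -0.5, 0.3]
grip_width: 0.606
grip_force: 30.0
```

Run:
```python
from h import *
import cv2
s=ctrl.get_state(); print(s["time"],s["position"],s["tool_rot"],s["grip_width"]*87,s["ft_force"])
w=get_image("wrist")[:,:,::-1]; d=get_image("side")[100:420,200:520,::-1]
cv2.imwrite("pics/c2.png",cv2.hconcat([cv2.resize(w,(427,320)),d]))
```

```text
7.0 [ 0.55898272 -0.37917817  0.25878089] [-0.11598386  3.1349464  -0.00408417] 52.74992255640345 [-0.16417382 -0.52297353  0.29807623]
```

View pics/c2.png

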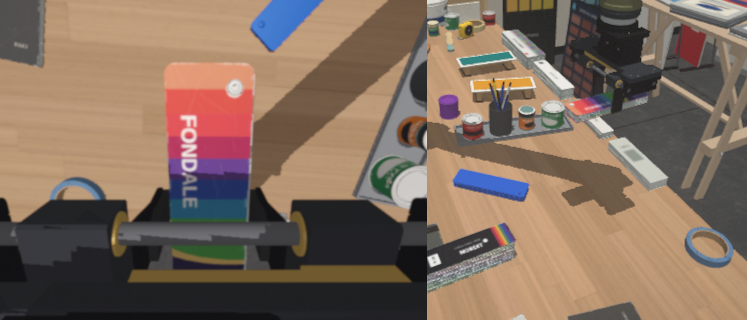

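Request:
apply_moves(dp=[[0, 0.005, 0], [0, 0.01, 0], [0.002, 0.02, 0], [0.002, 0.03, 0], [0.002, 0.03, 0], [0.002, 0.03, 0], [0.002, 0.03, 0], [0.002, 0.03, 0], [0.002, 0.03, 0], [0.002, 0.03, 0]], twist=[[0, 0, 0.03], [0, 0, 0.03], [0, 0, 0.03], [0, 0, 0.027], [0, 0, 0], [0, 0, 0], [0, 0, 0], [0, 0, 0], [0, 0, 0], [0, 0, 0]], fingers=[1, 1, 1, 1, 1, 1, 1, 1, 1, 1])

```text
time: 8.1
position: [0.5482, -0.1313, 0.2523]
tool_rot: [-0.067, -3.138, -0.001]
ft_force: [0.7, -0.1, -1.1]
grip_width: 0.603
grip_force: 30.0
```

Request:
apply_moves(dp=[[0.002, 0.03, 0], [0.002, 0.03, 0], [0.002, 0.03, 0], [0.002, 0.03, 0], [0.002, 0.03, 0], [0.002, 0.03, 0], [0.002, 0.03, 0], [0.002, 0.03, 0], [0.002, 0.03, 0], [0.002, 0.03, 0]], twist=[[0, 0, 0], [0, 0, 0], [0, 0, 0], [0, 0, 0], [0, 0, 0], [0, 0, 0], [0, 0, 0], [0, 0, 0], [0, 0, 0], [0, 0, 0]], fingers=[1, 1, 1, 1, 1, 1, 1, 1, 1, 1])

```text
time: 9.1
position: [0.541, 0.1686, 0.2522]
tool_rot: [-0.067, -3.138, 0.002]
ft_force: [0.7, -0.6, -1.5]
grip_width: 0.602
grip_force: 30.0
```

Request:
apply_moves(dp=[[0.001, 0.03, 0], [0.001, 0.03, 0], [0.001, 0.03, 0], [0.001, 0.03, 0], [0, 0.03, 0], [0, 0.02, 0], [0, 0.009, 0.01], [0, 0, 0.02], [0, 0, 0.03], [0, 0, 0.03]], twist=[[0, 0, 0], [0, 0, 0], [0, 0, 0], [0, 0, 0], [0, 0, 0], [0, 0, 0], [0, 0, 0], [0, 0, 0], [0, 0, 0], [0, 0, 0]], fingers=[1, 1, 1, 1, 1, 1, 1, 1, 1, 1])

```text
time: 10.1
position: [0.5462, 0.3448, 0.1626]
tool_rot: [-0.07, -3.141, 0.002]
ft_force: [-0.2, 0.4, -0.8]
grip_width: 0.604
grip_force: 30.0
```

Request:
apply_moves(dp=[[0, 0, 0.02], [0, 0, 0.01], [0, 0, 0], [0, 0, 0]], twist=[[0, 0, 0], [0, 0, 0], [0, 0, 0], [0, 0, 0]], fingers=[1, 1, 1, 1])

```text
time: 10.5
position: [0.5466, 0.3463, 0.1353]
tool_rot: [0.068, 3.14, 0.001]
ft_force: [-0.0, 0.1, -1.3]
grip_width: 0.601
grip_force: 30.0
```

Run:
```python
from h import *
import cv2
s=ctrl.get_state(); print(s["time"],s["position"],s["tool_rot"],s["grip_width"]*87,s["ft_force"],s["joint_positions"])
cv2.imwrite("pics/w3.png",get_image("wrist")[:,:,::-1]);cv2.imwrite("pics/top3.png",get_image("top")[:,:,::-1])
```

```text
10.5 [0.5465561  0.34631407 0.13526063] [6.82536724e-02 3.13987218e+00 5.36959887e-04] 52.32005525120307 [-0.04978844  0.0938451  -1.31494212] [-0.73089957  0.3648303   0.15739057  1.57570469 -0.05963151  1.20477799
  0.96492242]
```

View pics/w3.png

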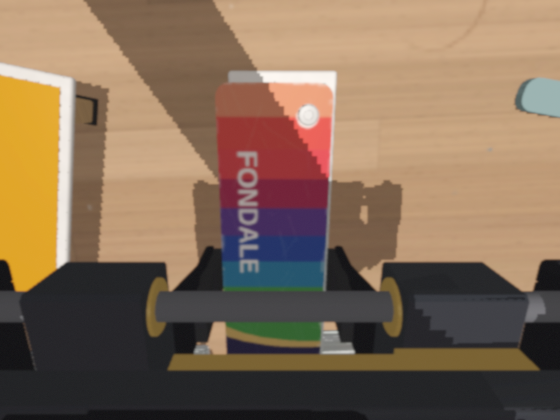

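The teal panel's end edge shows behind the fan at row 72, with corners at about (229,72) and (336,72). The fan end is at row 84, columns 217–332.

Run:
```python
from h import *
np.set_printoptions(precision=4,suppress=True)
s=ctrl.get_state(); M=R.from_rotvec(s["tool_rot"]).as_matrix(); p=s["position"]
P=pix("wrist",[(229,72),(336,72)],.045); print(P,(P-p)@M)
F=pix("wrist",[(217,84),(332,84),(219,150),(330,150)],p[2]-.0047+.019); print((F-p)@M)
E=P.mean(0)+.105*np.array([np.cos(-.044),np.sin(-.044),0]);print("panel ctr from wrist",E)
```

```text
[[0.4419 0.3205 0.045 ]
 [0.4452 0.3952 0.045 ]] [[ 0.1039 -0.0311  0.0909]
 [ 0.1039  0.0437  0.091 ]]
[[ 0.0894 -0.0234 -0.0145]
 [ 0.0893  0.0241 -0.0145]
 [ 0.0623 -0.0238 -0.0145]
 [ 0.0623  0.0246 -0.0144]]
panel ctr from wrist [0.5485 0.3532 0.045 ]
```

Request:
apply_moves(dp=[[0, 0.004, 0.01], [0, 0, 0.02], [0, 0, 0.015], [0, 0, 0.005], [0, 0, 0], [0, 0, 0]], twist=[[0, 0, 0], [0, 0, 0], [0, 0, 0], [0, 0, 0], [0, 0, 0], [0, 0, 0]], fingers=[1, 1, 1, 1, 1, 1])

```text
time: 11.2
position: [0.5465, 0.3508, 0.0851]
tool_rot: [0.067, 3.14, 0.001]
ft_force: [0.6, 0.7, -1.6]
grip_width: 0.601
grip_force: 30.0
```

Run:
```python
from h import *
import cv2
s=ctrl.get_state(); print(s["time"],s["position"],s["tool_rot"],s["joint_positions"])
w=get_image("wrist")[:,:,::-1]; cv2.imwrite("pics/w4.png",cv2.resize(w[40:240,180:380],None,fx=3,fy=3,interpolation=cv2.INTER_CUBIC))
```

```text
11.2 [0.54654897 0.35083852 0.08509673] [6.73172842e-02 3.14008602e+00 7.79741061e-04] [-0.73110885  0.41274748  0.15131964  1.61681673 -0.06730184  1.11620024
  0.96513202]
```

View pics/w4.png

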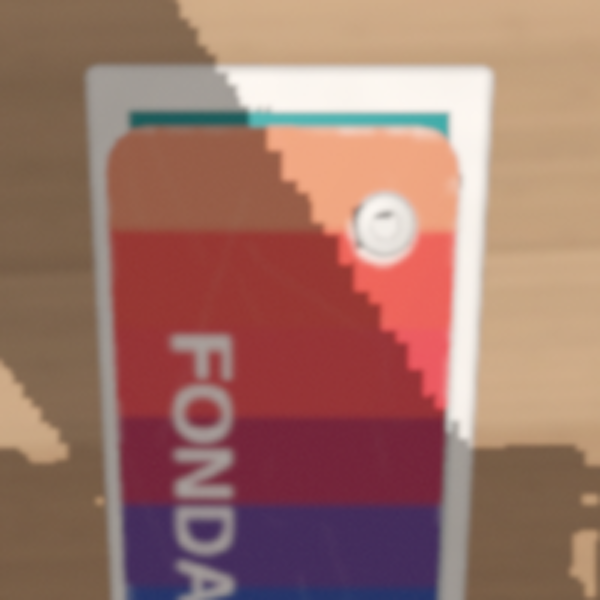

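The panel end edge is at row 62.3 (columns 208.7 to 344.3) and the fan spans columns 216 to 332.7. The fan sits slightly left of the panel's centre.

Run:
```python
from h import *
np.set_printoptions(precision=4,suppress=True)
s=ctrl.get_state(); M=R.from_rotvec(s["tool_rot"]).as_matrix(); p=s["position"]
print((pix("wrist",[(208.7,62.3),(344.3,62.3),(215.3,200),(336.5,180)],.045)-p)@M)
print((pix("wrist",[(216,100),(332.7,100),(221,200),(326.7,200),(275,82.3)],p[2]-.0047+.019)-p)@M); print(M[:,2])
```

```text
[[ 0.1042 -0.036   0.0403]
 [ 0.1041  0.0393  0.0404]
 [ 0.025  -0.0364  0.0404]
 [ 0.0376  0.0385  0.0405]]
[[ 0.0831 -0.0241 -0.0144]
 [ 0.083   0.0247 -0.0144]
 [ 0.0397 -0.024  -0.0144]
 [ 0.0397  0.0241 -0.0143]
 [ 0.09    0.0006 -0.0144]]
[ 0.0013  0.0009 -1.    ]
```

Request:
apply_moves(dp=[[0, 0.001, 0.005], [0, 0, 0.006], [0, 0, 0.006], [0, 0, 0.0035], [0, 0, 0], [0, 0, 0], [0, 0, 0]], twist=[[0, 0, 0], [0, 0, 0], [0, 0, 0], [0, 0, 0], [0, 0, 0], [0, 0, 0], [0, 0, 0]], fingers=[1, 1, 1, 1, 1, 1, 1])

```text
time: 11.95
position: [0.5464, 0.3518, 0.0644]
tool_rot: [0.067, 3.14, 0.001]
ft_force: [0.5, -0.5, -1.2]
grip_width: 0.603
grip_force: 30.0
```

Run:
```python
from h import *
import cv2
s=ctrl.get_state(); print(s["time"],s["position"],s["tool_rot"],s["qd"],s["grip_force"])
w=get_image("wrist")[40:240,180:380,::-1]; d=get_image("side")[120:270,180:380,::-1]
cv2.imwrite("pics/c5.png",cv2.hconcat([cv2.resize(w,(400,400)),cv2.resize(d[:,:150],(400,400),interpolation=cv2.INTER_CUBIC)]))
```

```text
11.95 [0.54636256 0.35177383 0.06437887] [6.71663354e-02 3.14039303e+00 5.76062956e-04] [ 0.00058871 -0.00210253  0.00056092 -0.00121407  0.00022053 -0.00074796
 -0.00148514] 29.997234642505646
```

View pics/c5.png

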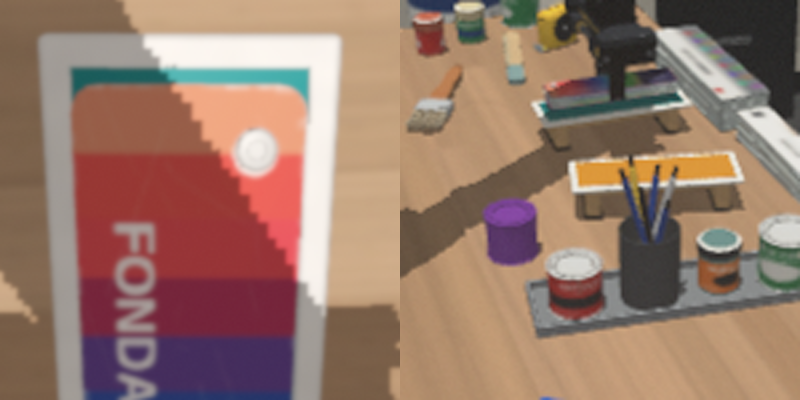

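The fan hovers level and centred over the teal panel, with equal margins left and right. The things on the tray are standing where they were. Handing in.

```bash
python3 -c "
from bench import ctrl
print(ctrl.close_job())"
```

```text
the job is handed in; nothing more can be done
None
```

The job is handed in at about 12 s: the gripper is still holding the rainbow fan level, about 15 mm above the teal panel, centred on it and lined up with its long side, and the pictures show the things on the tray still standing.

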